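# Seat a printing block in the registration gauge by feel

## Robot

A 6-joint arm with a two-finger parallel gripper is mounted at the origin on the work surface. World frame = base frame: x ahead of the robot, y to its left, z up, the work surface at z = 0. Lengths are in m, angles in rad, forces in N, time in s.
With the tool pointing down it reaches from about 0.3 to 0.775 m from the base axis. Payload 14.6 kg.
Tool frame: the origin (TCP) lies between the finger pads; the fingertips stand tip_reach ahead of it and the grasp point (between the pads) lies 6 mm ahead of it (tip_reach is the distance from the TCP to the fingertips, in m); z points along the fingers, y is the line along which they close (so a half turn about z gives the same grasp; the last joint's range is limited). The gripper opens to 94 mm and grips with 3 to 60 N. Pads are 16 mm wide; open, the fingers measure 119 mm over their backs; the gripper's body (75 mm by 177 mm) begins 78 mm behind the grasp point.
Start: joints at [1.246, 0.3, 1.521, -0, 1.321, -0.067], TCP at [0.14, 0.532, 0.23] pointing down, gripper open.
Joint ranges: [-3.03, 3.03], [-0.79, 2.21], [0.23, 2.52], [-1.04, 4.18], [0, 3.07], [-2.55, 2.55]. Speed limits (rad/s): [2.22, 2.22, 2.57, 3.14, 3.14, 3.14].

## Interface

Orientations are given as [roll, pitch, yaw] about the fixed x, y, z axes, in that order (R = Rz(yaw) Ry(pitch) Rx(roll)).
In Python, from station import sense, capture, camera_model, job_done, tip_reach gives the robot as it stands.
- The arm moves only by the tool arm_command, never from a script. Its arguments are lists of equal length, an entry for each row: "translation": the shift along the tool's x, y, z in m, a list of three; "dr": the turn, a rotation vector about the tool's x, y, z in rad, a list of three; "jaw": the opening, from 0 (shut) to 1 (fully open). In form: {"translation": [[tx, ty, tz], ...], "dr": [[rx, ry, rz], ...], "jaw": [jaw, ...]}. A call has 1 to 5 rows; each row is the pose to reach, as a shift and turn from the pose commanded when the call began, along the tool's axes at that moment; what a row does not reach only later rows make up. A row lasts 1/8 s, in which the tool goes at most 62.5 mm and 10.7 degrees, less where a joint would pass 70% of its speed; a pose out of reach is approached as far as the arm can. A call with a gripper value outside its range is refused whole. The fingers move at their own pace and stop on an object; "squeeze" is the grip in N (left out, the last holds). Time passes only in rows, so rows that repeat a pose let the fingers close. It gives the time, the measured TCP pose, the force, the opening and the grip force at its end, in the units of the state.
- sense(): the state, without advancing time (a new reading comes with each control period).
- capture(name): name is "scene" or "top" or "wrist"; returns the picture (384x512x3 uint8, red, green, blue); there is no depth.
- camera_model(name): a dict with "intrinsics" (3x3 intrinsics, pixels), "dist_coeffs" ([k1, k2, p1, p2, k3] as OpenCV has them; the pictures are not rectified), "pose" (4x4, takes a point from camera to world coordinates). Camera axes: x right, y down, z forward; pixel columns grow to the right and rows downward; lengths in m; the calibration is good to about 2 mm. A picture is of the moment at which its call begins: read the wrist's pose just before it. camera_model takes no time and is no camera call; for the wrist camera it gives the pose at the moment of the call.
- job_done(): hands the job in; it is judged then, once.
The state is a dict: "time": time; "joint_positions": joint angles; "joint_vel": joint speeds; "joint_torque": joint torques, N m; "position": TCP position; "tool_rot": TCP orientation; "wrist_force": force on the tool from outside, world axes, zero at the start; "torque": the same for the moment, N m; "gripper_width": finger opening in m; "grip_force": force on a finger pad.
Only numpy, scipy, OpenCV 4.12 (cv2) and the standard library are available. Lean on these libraries where they do the work, as an engineer would, in place of code of your own. Each camera call takes 0.05 s, during which the arm holds its last target. There are 200 camera calls.

## Task

Put the long, narrow printing block in front of the hooded registration gauge and slide it in, nose first and in line with the gauge, until you feel it come fully home against the stop hidden under the hood. Push gently, do not ram the stop, and leave the block seated there, flat on the table, centred and straight in the gauge. Leave the square block where it is.

Things in the scene. Friction and masses are not known exactly. Their poses are not given: they have to be found in the camera images.
- border_block: Long, narrow wooden printing block, carved face down: dark slab 80 mm wide (x), 160 long (y), 40 tall, 0.34-0.53 kg. Upright pale handle, 24 mm (x) by 40 (y), from 40 to 115 mm above the table, centred at x = 0, y = -30 mm. Origin: centre of the underside; z up. +y points to the nose, the end farther from the handle. Friction on the table up to 6 N.
- gauge: Fixed grey steel hood, 150 mm wide (x), 150 long (y), top at 56 mm, black thumbscrew at its far end to 78. Origin: centre of the open mouth, at table height; +y points in. Opening 130 mm wide, 50 high, no floor: the block slides in on the table. The stop inside is out of sight, its depth unknown: the block is home with its nose 45 to 82 mm past the mouth, where the force rises sharply.
- feeler (a joint): Travel in m of the sprung plate in front of the hidden solid stop: 0 when untouched, 0.014 when the block is fully home against the stop. The block's nose pushes it back over its last 14 mm; its spring is light (under 1 N), so push on through it to the solid stop. It cannot push the block out again.
- square_block: The square printing block, to be left alone: dark slab 110 x 110 mm, 40 mm tall, with an upright pale handle 24 mm (x) by 40 mm (y) in its middle, up to 115 mm. Origin: centre of the underside.
Mind the look-alikes: they are no part of the job. What is shaped like the border_block but purple or yellow is not meant.

How it is judged:
At the end, for the whole second after the job is handed in: The long block has pushed the sprung plate back by more than 8 of its 14 mm (so it is within 6 mm of fully home), lies within 20 mm of the gauge's centre line and within 0.2 rad of its direction, flat on the table (tilt under 0.1 rad) and at rest (value of joint feeler above 0.008 m and x of border_block in the frame of gauge between -0.02 and 0.02 m and angle between the y axis of border_block and the y axis of gauge, either way round below 0.2 rad and angle between border_block's own z axis and vertical below 0.1 rad and linear speed of border_block below 0.02 m/s); the robot touches nothing.
It fails at once if the gauge is rammed: more than 60 N between the long block and the gauge or its stop (contact force between border_block and gauge above 60 N).
It fails at once if the square block is moved by more than 30 mm (distance of square_block from where it was at the start of the episode above 0.03 m).
It also fails if it takes over 48 s, if anything falls off the work surface, if the arm or the gripper's body presses on something with over 40 N, if the wrist force passes 120 N, or if a joint passes its speed limit or range.

## Working session

There is one attempt and no reset: what is moved stays moved. The work goes in short steps, Python scripts to look and compute and a tool call to move; the robot and the scene stay as the last step left them, time stands still between calls to the robot, and variables do not carry over. Pictures are saved under pics/ and viewed, at most 10 in all, crops included, and the job is handed in when it is done.

Besides the shell and the picture viewer there is one more tool, called after "Emit:" by a JSON object that holds its "name" and its "arguments", one argument or row to a line. arm_command: Moves the arm, as the interface text tells. Its arguments: {"type":"object","properties":{"translation":{"type":"array"},"dr":{"type":"array"},"jaw":{"type":"array"},"squeeze":{"type":"number"}},"required":["translation","dr","jaw"]}

```bash
ls; mkdir -p pics
python3 - <<'E'
from station import *
import cv2, numpy as np
s=sense(); print(s['time'],s['position'],s['tool_rot'],s['wrist_force'],s['gripper_width'],tip_reach)
a=capture("scene");b=capture("top")
np.savez('im0.npz',scene=a,top=b)
cv2.imwrite('pics/scene0.png',a[...,::-1]);cv2.imwrite('pics/top0.png',b[...,::-1])
for n in("scene","top","wrist"):
    c=camera_model(n);print(n,np.round(c['intrinsics'],1).tolist(),c['dist_coeffs'],np.round(c['pose'],3).tolist())
E
```

```text
pics
0.0 [0.14013778 0.53158509 0.22989007] [-3.14040919e+00 -5.91478499e-05  2.88381379e+00] [-0.56820021  0.6978962   0.02197974] 0.09388691330132068 0.025
scene [[472.3, 0.0, 255.6], [0.0, 472.3, 183.5], [0.0, 0.0, 1.0]] [-0.16591728  0.          0.          0.          0.        ] [[0.619, 0.527, -0.582, 1.274], [0.785, -0.427, 0.448, -0.493], [-0.012, -0.735, -0.678, 0.809], [0.0, 0.0, 0.0, 1.0]]
top [[449.0, 0.0, 252.0], [0.0, 449.0, 197.1], [0.0, 0.0, 1.0]] [-0.08680916  0.          0.          0.          0.        ] [[-0.013, -0.99, 0.139, 0.466], [-1.0, 0.012, -0.002, 0.011], [0.0, -0.139, -0.99, 0.865], [0.0, 0.0, 0.0, 1.0]]
wrist [[331.6, 0.0, 253.3], [0.0, 331.6, 194.0], [0.0, 0.0, 1.0]] [-0.09290397  0.          0.          0.          0.        ] [[0.254, 0.938, 0.236, 0.07], [0.967, -0.246, -0.063, 0.55], [-0.001, 0.245, -0.97, 0.383], [0.0, 0.0, 0.0, 1.0]]
```

View pics/scene0.png

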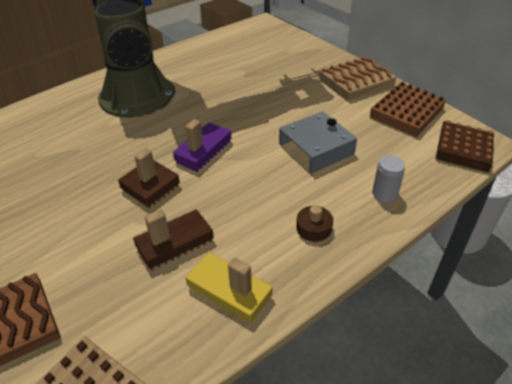

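View pics/top0.png

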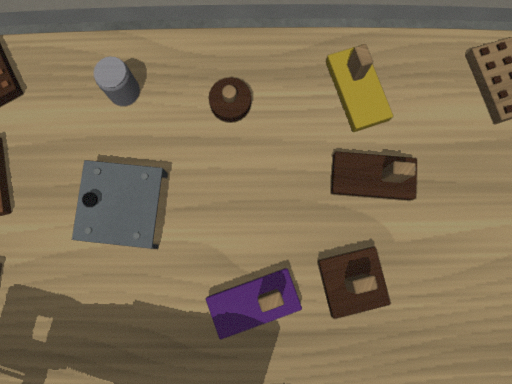

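The top view shows these candidates:
- dark long block at (375,175), handle at its right end (403,170), so the nose points left
- dark square block at (354,283)
- purple block at (253,303) and yellow block at (360,88), both decoys
- round dark stamp at (230,98)

The gauge is at (120,205). Its thumbscrew is on the left, so the mouth faces right. I choose the dark long block and will measure it and check it in a crop.

```bash
cat > h.py <<'E'
import numpy as np, cv2
from station import *
def ray(cm,px,z):
    p=cv2.undistortPoints(np.float64(px).reshape(-1,1,2),cm['intrinsics'],np.array(cm['dist_coeffs'])).reshape(-1,2)
    T=np.array(cm['pose']);d=np.c_[p,np.ones(len(p))]@T[:3,:3].T
    return T[:3,3]+d*((z-T[2,3])/d[:,2])[:,None]
def big(m,seed=None):
    n,l,s,c=cv2.connectedComponentsWithStats(m.astype(np.uint8))
    k=1+np.argmax(s[1:,4]) if n>1 else 0
    return (l==k)
E
python3 - <<'E'
from h import *
im=np.load('im0.npz')['top'];cm={n:np.array(v) for n,v in camera_model('top').items()}
hsv=cv2.cvtColor(im,cv2.COLOR_RGB2HSV)
def roi(m,x0,y0,x1,y1):
    o=np.zeros_like(m);o[y0:y1,x0:x1]=m[y0:y1,x0:x1];return o
for p in[(120,205),(159,200),(350,165),(350,194),(405,190),(403,168),(120,155)]:print(p,im[p[1],p[0]],hsv[p[1],p[0]])
g=big(roi((hsv[...,0]>90)&(hsv[...,0]<125)&(hsv[...,1]>20)&(hsv[...,2]>75),60,140,185,265))
b=big(roi((hsv[...,2]<95),320,140,425,210))
h=big(roi((hsv[...,2]>105),385,155,414,184))
out=im[:,:,::-1].copy()
for n,m,z in(('gauge',g,.056),('block',b,.04),('handle',h,.115)):
    c=max(cv2.findContours(m.astype(np.uint8),0,2)[0],key=cv2.contourArea)
    w=ray(cm,c.reshape(-1,2),z)[:,:2]
    r=cv2.minAreaRect((w*1000).astype(np.float32))
    print(n,m.sum(),r); print(cv2.boxPoints(r).round(0).tolist())
    cv2.drawContours(out,[c],-1,(0,255,0),1)
a=cv2.resize(out[130:270,50:190],None,fx=2.8,fy=2.8);d=cv2.resize(out[130:270,300:440],None,fx=2.8,fy=2.8)
cv2.imwrite('pics/seg.png',np.hstack([a,d]))
E
```

```text
(120, 205) [ 93  98 100] [ 99  18 100]
(159, 200) [90 77 54] [ 19 102  90]
(350, 165) [62 41 27] [ 12 144  62]
(350, 194) [41 23 15] [  9 162  41]
(405, 190) [61 40 28] [ 11 138  61]
(403, 168) [140 114  84] [ 16 102 140]
(120, 155) [161 140 103] [ 19  92 161]
gauge 19 ((556.42822265625, 240.35604858398438), (18.263269424438477, 11.564720153808594), 19.85782814025879)
[[546.0, 243.0], [550.0, 232.0], [567.0, 238.0], [563.0, 249.0]]
block 3600 ((626.364990234375, -220.972412109375), (162.806640625, 94.53229522705078), 84.88706970214844)
[[572.0, -298.0], [666.0, -306.0], [681.0, -144.0], [587.0, -136.0]]
handle 245 ((618.8699951171875, -251.84564208984375), (33.395965576171875, 22.344619750976562), 86.14244842529297)
[[607.0, -268.0], [629.0, -269.0], [631.0, -236.0], [609.0, -234.0]]
```

View pics/seg.png

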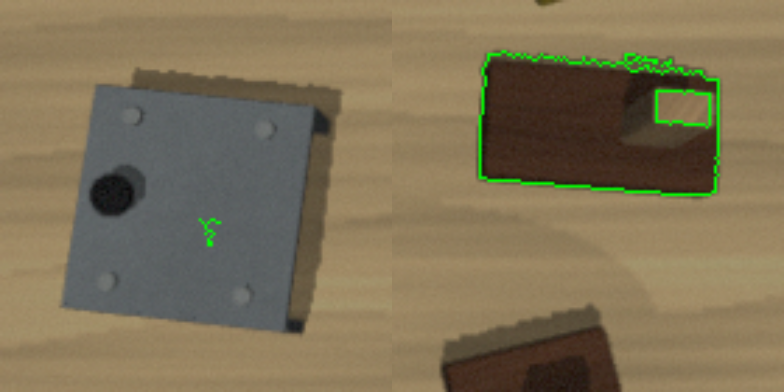

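The crop confirms the choice: dark slab, pale handle near the right end, nose toward the gauge. The gauge's top corners in the crop are at (97,84), (315,107), (289,331) and (62,305). Next I compute the gauge pose and the shift to a point above the handle.

Run:
```python
from h import *
from scipy.spatial.transform import Rotation as Ro
cm={n:np.array(v) for n,v in camera_model('top').items()}
px=np.array([(97,84),(315,107),(289,331),(62,305)])/2.8+[50,130]-.3
w=ray(cm,px,.056)[:,:2]*1000;print(w.round(1).tolist())
print('sides',[round(float(np.linalg.norm(w[i]-w[i-1])),1) for i in range(4)])
mouth=(w[1]+w[2])/2;far=(w[0]+w[3])/2;d=far-mouth;d/=np.linalg.norm(d);e=w[1]-w[2]
print('mouth',mouth,'yaw',np.degrees(np.arctan2(-d[0],d[1])),'yaw mouth edge',np.degrees(np.arctan2(e[1],e[0])))
s=sense();R=Ro.from_euler('xyz',s['tool_rot']);print(R.as_matrix().round(3).tolist())
# target above handle
t=np.array([.619,-.252,.22]);print('shift',R.inv().apply(t-s['position']))
```

```text
[[654.5, 321.2], [636.6, 174.2], [490.0, 188.9], [507.8, 338.7]]
sides [147.8, 148.1, 147.3, 150.9]
mouth [563.28418726 181.52590428] yaw -6.876241449397479 yaw mouth edge -5.732137025432574
[[-0.967, 0.255, -0.0], [0.255, 0.967, -0.001], [0.0, -0.001, -1.0]]
shift [-0.66280045 -0.63565558  0.01053792]
```

Emit:
{"name": "arm_command", "arguments": {
  "translation": [
    [-0.043, -0.041, 0],
    [-0.086, -0.082, 0],
    [-0.13, -0.125, 0],
    [-0.173, -0.166, 0],
    [-0.216, -0.207, 0]
  ],
  "dr": [
    [0, 0, 0.17],
    [0, 0, 0.34],
    [0, 0, 0.51],
    [0, 0, 0.68],
    [0, 0, 0.85]
  ],
  "jaw": [1, 1, 1, 1, 1]
}}

```text
time: 0.72
position: [0.2968, 0.2748, 0.2304]
tool_rot: [3.142, 0.0, 2.028]
wrist_force: [0.2, 0.3, 0.5]
gripper_width: 0.0937
grip_force: 0.0
```

```bash
cat >> h.py <<'E'
from scipy.spatial.transform import Rotation as Ro
def goto(t,ydeg):
    s=sense();R=Ro.from_euler('xyz',s['tool_rot']);y=R.as_matrix()[:,1]
    print('t',round(s['time'],2),'pos',s['position'].round(4),'F',np.round(s['wrist_force'],1),'w',round(s['gripper_width'],4),'j',s['joint_positions'].round(2))
    print('shift',R.inv().apply(np.array(t)-s['position']).round(4),'dr',R.inv().as_matrix()@(Ro.from_matrix(np.c_[np.cross([np.cos(np.radians(ydeg)),np.sin(np.radians(ydeg)),0],[0,0,-1]),[np.cos(np.radians(ydeg)),np.sin(np.radians(ydeg)),0],[0,0,-1]])*R.inv()).as_rotvec())
E
python3 -c "
from h import *
goto([.619,-.252,.22],-5)"
```

```text
t 0.72 pos [0.2968 0.2748 0.2304] F [0.2 0.3 0.5] w 0.0937 j [ 0.66 -0.03  1.9  -0.    1.28  0.2 ]
shift [-0.615   0.0562  0.0104] dr [ 7.25837003e-05 -1.79863558e-05  5.44943818e-01]
```

Emit:
{"name": "arm_command", "arguments": {
  "translation": [
    [-0.06, 0.005, 0],
    [-0.12, 0.011, 0],
    [-0.18, 0.016, 0],
    [-0.24, 0.022, 0],
    [-0.3, 0.027, 0]
  ],
  "dr": [
    [0, 0, 0.11],
    [0, 0, 0.22],
    [0, 0, 0.33],
    [0, 0, 0.44],
    [0, 0, 0.545]
  ],
  "jaw": [1, 1, 1, 1, 1]
}}

```text
time: 1.35
position: [0.4551, 0.0182, 0.2304]
tool_rot: [3.142, -0.0, 1.485]
wrist_force: [0.4, 0.3, -0.2]
gripper_width: 0.0938
grip_force: 0.0
```

```bash
python3 -c "
from h import *
goto([.619,-.252,.22],-5)"
```

```text
t 1.35 pos [0.4551 0.0182 0.2304] F [ 0.4  0.3 -0.2] w 0.0938 j [-0.04  0.09  1.77  0.    1.28  0.05]
shift [-0.2552  0.1864  0.0104] dr [ 6.54159987e-05 -6.96034952e-05  1.49667275e-03]
```

Emit:
{"name": "arm_command", "arguments": {
  "translation": [
    [-0.05, 0.036, 0],
    [-0.1, 0.073, 0],
    [-0.15, 0.11, 0],
    [-0.2, 0.146, 0.005],
    [-0.25, 0.183, 0.01]
  ],
  "dr": [
    [0, 0, 0],
    [0, 0, 0],
    [0, 0, 0],
    [0, 0, 0],
    [0, 0, 0]
  ],
  "jaw": [1, 1, 1, 1, 1]
}}

```text
time: 1.98
position: [0.617, -0.2458, 0.2199]
tool_rot: [-3.141, -0.0, 1.489]
wrist_force: [0.3, 0.6, 1.1]
gripper_width: 0.0941
grip_force: 0.0
```

Run:
```python
from h import *
goto([.619,-.252,.22],-5)
cm={n:np.array(v) for n,v in camera_model('wrist').items()}
a=capture('wrist');np.savez('w1.npz',im=a,**cm)
cv2.imwrite('pics/w1.png',a[...,::-1])
```

```text
t 1.98 pos [ 0.617  -0.2458  0.2199] F [0.3 0.6 1.1] w 0.0941 j [-0.43  0.57  1.17  0.    1.41 -0.35]
shift [-0.006   0.0025 -0.0001] dr [-0.00033728 -0.00019194  0.0050972 ]
```

View pics/w1.png

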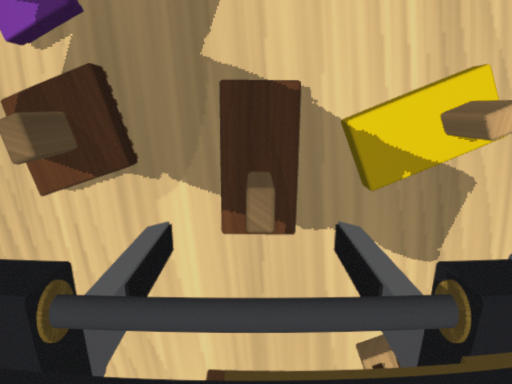

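Run:
```python
from h import *
d=np.load('w1.npz');im=d['im'];cm=d
hsv=cv2.cvtColor(im,cv2.COLOR_RGB2HSV)
m=np.zeros(im.shape[:2],bool);m[70:245,205:315]=True
blk=big(m&(hsv[...,2]<88)&(hsv[...,1]>118))|0
c=max(cv2.findContours(blk.astype(np.uint8),0,2)[0],key=cv2.contourArea)
r=cv2.minAreaRect((ray(cm,c.reshape(-1,2),.04)[:,:2]*1000).astype(np.float32));print('block',r,cv2.boxPoints(r).round(0).tolist())
print(ray(cm,[(220,80),(300,80),(222,233),(295,233)],.04).round(4).tolist())
print([im[y,260].tolist() for y in range(165,240,5)])
print([im[215,x].tolist() for x in range(240,282,3)])
print('handle top z.115',ray(cm,[(260,232),(247,215),(274,215),(260,206)],.115).round(4).tolist())
cv2.imwrite('pics/w1c.png',cv2.resize(im[65:245,200:320,::-1],None,fx=3,fy=3,interpolation=2))
```

```text
block ((622.9555053710938, -223.88308715820312), (155.9614715576172, 78.2707748413086), 84.93934631347656) [[577.0, -298.0], [655.0, -305.0], [669.0, -150.0], [591.0, -143.0]]
[[0.5917, -0.143, 0.04], [0.6685, -0.1492, 0.04], [0.5775, -0.2986, 0.04], [0.6553, -0.305, 0.04]]
[[61, 38, 25], [61, 39, 22], [82, 66, 44], [81, 65, 44], [82, 66, 45], [114, 92, 62], [124, 99, 68], [121, 97, 66], [126, 99, 68], [130, 105, 70], [126, 100, 68], [130, 103, 69], [128, 103, 68], [115, 93, 61], [189, 159, 108]]
[[90, 56, 34], [87, 54, 32], [92, 70, 48], [129, 104, 70], [134, 106, 72], [129, 103, 69], [127, 103, 68], [127, 102, 68], [132, 106, 71], [129, 103, 70], [125, 98, 66], [106, 86, 58], [59, 38, 26], [59, 39, 27]]
handle top z.115 [[0.6189, -0.2723, 0.115], [0.6094, -0.2568, 0.115], [0.6314, -0.2586, 0.115], [0.6206, -0.25, 0.115]]
```

View pics/w1c.png

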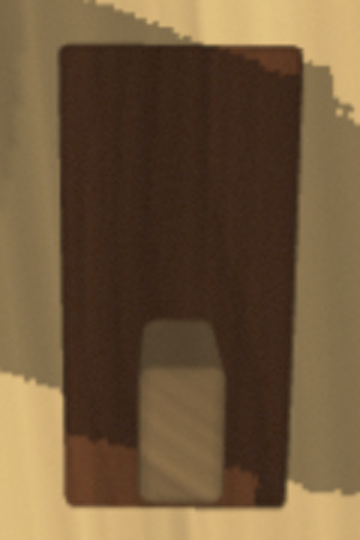

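```bash
python3 -c "
from h import *
goto([.6203,-.2538,.085],-5.1)"
```

```text
t 2.02 pos [ 0.6183 -0.2512  0.2166] F [ 2.7 -4.   0.8] w 0.0942 j [-0.44  0.58  1.16 -0.    1.41 -0.35]
shift [-0.0024  0.0026  0.1315] dr [-0.00322811 -0.00019655  0.00358376]
```

Emit:
{"name": "arm_command", "arguments": {
  "translation": [
    [-0.001, 0.001, 0.02],
    [-0.002, 0.002, 0.04],
    [-0.002, 0.002, 0.05],
    [-0.002, 0.002, 0.05],
    [-0.002, 0.002, 0.05]
  ],
  "dr": [
    [0, 0, 0],
    [0, 0, 0],
    [0, 0, 0],
    [0, 0, 0],
    [0, 0, 0]
  ],
  "jaw": [1, 1, 1, 1, 1]
}}

```text
time: 2.65
position: [0.6185, -0.246, 0.1714]
tool_rot: [3.14, 0.0, 1.489]
wrist_force: [-0.6, 0.4, 0.3]
gripper_width: 0.0945
grip_force: 0.0
```

```bash
python3 -c "
from h import *
goto([.6203,-.2538,.085],-5.1)"
```

```text
t 2.65 pos [ 0.6185 -0.246   0.1714] F [-0.6  0.4  0.3] w 0.0945 j [-0.43  0.61  1.22  0.    1.31 -0.35]
shift [-0.0076  0.0024  0.0864] dr [0.0012098  0.00043198 0.00729243]
```

Emit:
{"name": "arm_command", "arguments": {
  "translation": [
    [-0.004, 0.001, 0.03],
    [-0.008, 0.002, 0.06],
    [-0.008, 0.002, 0.08],
    [-0.008, 0.002, 0.086],
    [-0.008, 0.002, 0.086]
  ],
  "dr": [
    [0, 0, 0.007],
    [0, 0, 0.007],
    [0, 0, 0.007],
    [0, 0, 0.007],
    [0, 0, 0.007]
  ],
  "jaw": [1, 1, 1, 1, 1]
}}

```text
time: 3.28
position: [0.6198, -0.2542, 0.0851]
tool_rot: [3.141, 0.0, 1.482]
wrist_force: [0.1, -0.2, 0.3]
gripper_width: 0.094
grip_force: 0.0
```

Emit:
{"name": "arm_command", "arguments": {
  "translation": [
    [0, 0, 0],
    [0, 0, 0],
    [0, 0, 0],
    [0, 0, 0],
    [0, 0, 0]
  ],
  "dr": [
    [0, 0, 0],
    [0, 0, 0],
    [0, 0, 0],
    [0, 0, 0],
    [0, 0, 0]
  ],
  "jaw": [0.6, 0.4, 0.2, 0.1, 0.1],
  "squeeze": 40
}}

```text
time: 3.9
position: [0.6195, -0.2542, 0.0845]
tool_rot: [-3.142, 0.0, 1.482]
wrist_force: [-0.7, -0.1, -0.1]
gripper_width: 0.0474
grip_force: 0.0
```

```bash
python3 -c "
from h import *
goto([.6203,-.2538,.085],-5.1)"
```

```text
t 3.9 pos [ 0.6195 -0.2542  0.0845] F [-0.7 -0.1 -0.1] w 0.0474 j [-0.44  0.7   1.28 -0.    1.16 -0.36]
shift [ 0.0005  0.0007 -0.0005] dr [-6.55735282e-05  1.55124323e-05  4.54277207e-05]
```

Emit:
{"name": "arm_command", "arguments": {
  "translation": [
    [0, 0, 0],
    [0, 0, 0],
    [0, 0, 0],
    [0, 0, 0],
    [0, 0, 0]
  ],
  "dr": [
    [0, 0, 0],
    [0, 0, 0],
    [0, 0, 0],
    [0, 0, 0],
    [0, 0, 0]
  ],
  "jaw": [0, 0, 0, 0, 0]
}}

```text
time: 4.53
position: [0.6196, -0.2543, 0.0845]
tool_rot: [3.141, 0.0, 1.482]
wrist_force: [1.1, -0.2, 0.8]
gripper_width: 0.0236
grip_force: 39.9
```

Run:
```python
from h import *
m=np.array([.5633,.1815]);th=np.radians(-6.4);u=np.array([-np.sin(th),np.cos(th)])
# TCP (=handle) with nose 20 mm before mouth
t=m-u*(.020+.110);print('pre',t); goto([*t,.085],-6.4)
```

```text
pre [0.54880904 0.05231017]
t 4.53 pos [ 0.6196 -0.2543  0.0845] F [ 1.1 -0.2  0.8] w 0.0236 j [-0.44  0.7   1.28 -0.    1.16 -0.36]
shift [ 0.2991 -0.0977 -0.0005] dr [0.00025381 0.00012336 0.02275537]
```

Emit:
{"name": "arm_command", "arguments": {
  "translation": [
    [0.02, -0.0065, 0],
    [0.05, -0.016, 0],
    [0.08, -0.026, 0],
    [0.11, -0.036, 0],
    [0.14, -0.046, 0]
  ],
  "dr": [
    [0, 0, 0],
    [0, 0, 0],
    [0, 0, 0],
    [0, 0, 0],
    [0, 0, 0]
  ],
  "jaw": [0, 0, 0, 0, 0]
}}

```text
time: 5.15
position: [0.5858, -0.1099, 0.0845]
tool_rot: [3.142, 0.0, 1.482]
wrist_force: [0.4, -1.4, -0.1]
gripper_width: 0.0237
grip_force: 40.0
```

Emit:
{"name": "arm_command", "arguments": {
  "translation": [
    [0.03, -0.01, 0],
    [0.06, -0.02, 0],
    [0.09, -0.03, 0],
    [0.12, -0.039, 0],
    [0.12, -0.039, 0]
  ],
  "dr": [
    [0, 0, 0],
    [0, 0, 0.01],
    [0, 0, 0.02],
    [0, 0, 0.023],
    [0, 0, 0.023]
  ],
  "jaw": [0, 0, 0, 0, 0]
}}

```text
time: 5.78
position: [0.5575, 0.0139, 0.0845]
tool_rot: [-3.141, -0.0, 1.461]
wrist_force: [-0.1, 1.0, -1.6]
gripper_width: 0.024
grip_force: 40.0
```

Run:
```python
from h import *
goto([.5488,.0523,.085],-6.4)
cm={n:np.array(v) for n,v in camera_model('wrist').items()}
a=capture('wrist');b=capture('top');np.savez('w2.npz',im=a,top=b,**cm)
cv2.imwrite('pics/w2.png',np.hstack([cv2.resize(a,(400,300)),cv2.resize(b,(400,300))])[...,::-1])
```

```text
t 5.78 pos [0.5575 0.0139 0.0845] F [-0.1  1.  -1.6] w 0.024 j [-0.04  0.48  1.64  0.    1.02  0.07]
shift [ 0.0372 -0.0129 -0.0005] dr [-0.00051404 -0.0002094   0.00201241]
```

View pics/w2.png

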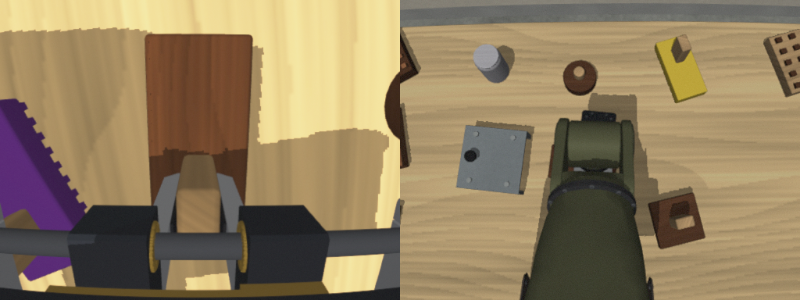

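The wrist view shows the block held straight, with nose corners at about (187,46) and (320,46) full-size. The top view shows the square block untouched and the lane clear. Next I check the nose position.

Run:
```python
from h import *
d=np.load('w2.npz')
p=ray(d,[(187,46),(320,46)],.04)[:,:2];e=p[1]-p[0];n=p.mean(0)
print(p.round(4).tolist(),np.linalg.norm(e),'yaw',np.degrees(np.arctan2(e[1],e[0])))
m=np.array([.5633,.1815]);th=np.radians(-6.4);u=np.array([-np.sin(th),np.cos(th)]);v=np.array([u[1],-u[0]])
print('nose in gauge: y',(n-m)@u,'x',(n-m)@v)
h=sense()['position'][:2];print('handle x in gauge',(h-m)@v,(h-m)@u)
```

```text
[[0.5306, 0.1247], [0.605, 0.1166]] 0.07487558811887425 yaw -6.258755761991828
nose in gauge: y -0.05997369039806165 x 0.011288514843516976
handle x in gauge 0.0135754146081084 -0.1688138521999592
```

Emit:
{"name": "arm_command", "arguments": {
  "translation": [
    [0.01, -0.006, 0],
    [0.02, -0.012, 0],
    [0.03, -0.013, 0],
    [0.04, -0.013, 0],
    [0.04, -0.013, 0]
  ],
  "dr": [
    [0, 0, 0.002],
    [0, 0, 0.002],
    [0, 0, 0.002],
    [0, 0, 0.002],
    [0, 0, 0.002]
  ],
  "jaw": [0, 0, 0, 0, 0]
}}

```text
time: 6.5
position: [0.5496, 0.0546, 0.0845]
tool_rot: [-3.142, -0.0, 1.458]
wrist_force: [-1.2, 4.9, 4.8]
gripper_width: 0.0237
grip_force: 40.0
```

Emit:
{"name": "arm_command", "arguments": {
  "translation": [
    [0.01, 0, 0],
    [0.02, 0, 0],
    [0.03, 0, 0],
    [0.04, 0, 0],
    [0.045, 0, 0]
  ],
  "dr": [
    [0, 0, 0],
    [0, 0, 0],
    [0, 0, 0],
    [0, 0, 0],
    [0, 0, 0]
  ],
  "jaw": [0, 0, 0, 0, 0]
}}

```text
time: 7.12
position: [0.5547, 0.0989, 0.0845]
tool_rot: [3.141, 0.0, 1.457]
wrist_force: [-0.0, -2.9, 3.2]
gripper_width: 0.0238
grip_force: 40.0
```

```bash
cat >> h.py <<'E'
def gz():
    m=np.array([.5633,.1815]);th=np.radians(-6.4);u=np.array([-np.sin(th),np.cos(th)]);v=np.array([u[1],-u[0]])
    s=sense();h=s['position'][:2]-m;f=np.array(s['wrist_force'])
    print('t',s['time'],'x',h@v,'nose y',h@u+.11,'F along',f[:2]@u,'F lat',f[:2]@v,'Fz',f[2],'yaw',np.degrees(s['tool_rot'][2])-90)
E
python3 -c "
from h import *
gz()"
```

```text
t 7.125 x 0.000676921437422396 nose y 0.026961940418090538 F along -2.9082441263205663 F lat 0.29263078804110676 Fz 3.168034108638264 yaw -6.5025140714068925
```

Emit:
{"name": "arm_command", "arguments": {
  "translation": [
    [0.004, 0, 0],
    [0.008, 0, 0],
    [0.012, 0, 0],
    [0.015, 0, 0],
    [0.015, 0, 0]
  ],
  "dr": [
    [0, 0, 0],
    [0, 0, 0],
    [0, 0, 0],
    [0, 0, 0],
    [0, 0, 0]
  ],
  "jaw": [0, 0, 0, 0, 0]
}}

```text
time: 7.75
position: [0.5564, 0.1135, 0.0845]
tool_rot: [3.141, -0.0, 1.457]
wrist_force: [1.3, 2.5, 1.5]
gripper_width: 0.0236
grip_force: 40.0
```

Emit:
{"name": "arm_command", "arguments": {
  "translation": [
    [0.0015, 0, 0],
    [0.003, 0, 0],
    [0.0045, 0, 0],
    [0.006, 0, 0],
    [0.006, 0, 0]
  ],
  "dr": [
    [0, 0, 0],
    [0, 0, 0],
    [0, 0, 0],
    [0, 0, 0],
    [0, 0, 0]
  ],
  "jaw": [0, 0, 0, 0, 0]
}}

```text
time: 8.38
position: [0.5571, 0.1193, 0.0845]
tool_rot: [3.141, -0.0, 1.457]
wrist_force: [-0.5, -1.6, 2.8]
gripper_width: 0.024
grip_force: 40.0
```

```bash
python3 -c "
from h import *
gz()"
```

```text
t 8.375 x 0.0007554962272137748 nose y 0.04745775602908374 F along -1.6536529983115633 F lat -0.3197437818112067 Fz 2.8115825033134056 yaw -6.524646694139932
```

Emit:
{"name": "arm_command", "arguments": {
  "translation": [
    [0.0015, 0, 0],
    [0.003, 0, 0],
    [0.0045, 0, 0],
    [0.006, 0, 0],
    [0.006, 0, 0]
  ],
  "dr": [
    [0, 0, 0],
    [0, 0, 0],
    [0, 0, 0],
    [0, 0, 0],
    [0, 0, 0]
  ],
  "jaw": [0, 0, 0, 0, 0],
  "squeeze": 25
}}

```text
time: 9.0
position: [0.5578, 0.1253, 0.0845]
tool_rot: [3.141, -0.0, 1.457]
wrist_force: [0.4, -1.1, 2.9]
gripper_width: 0.0239
grip_force: 25.0
```

Emit:
{"name": "arm_command", "arguments": {
  "translation": [
    [0.0015, 0, 0],
    [0.003, 0, 0],
    [0.0045, 0, 0],
    [0.006, 0, 0],
    [0.006, 0, 0]
  ],
  "dr": [
    [0, 0, 0],
    [0, 0, 0],
    [0, 0, 0],
    [0, 0, 0],
    [0, 0, 0]
  ],
  "jaw": [0, 0, 0, 0, 0]
}}

```text
time: 9.62
position: [0.5585, 0.1312, 0.0845]
tool_rot: [3.141, -0.0, 1.457]
wrist_force: [-0.5, -1.6, 4.0]
gripper_width: 0.024
grip_force: 25.0
```

Nose is at about 59 mm with no stop yet.

Emit:
{"name": "arm_command", "arguments": {
  "translation": [
    [0.0015, 0, 0],
    [0.003, 0, 0],
    [0.0045, 0, 0],
    [0.006, 0, 0],
    [0.006, 0, 0]
  ],
  "dr": [
    [0, 0, 0],
    [0, 0, 0],
    [0, 0, 0],
    [0, 0, 0],
    [0, 0, 0]
  ],
  "jaw": [0, 0, 0, 0, 0]
}}

```text
time: 10.25
position: [0.5591, 0.1372, 0.0845]
tool_rot: [3.141, -0.0, 1.457]
wrist_force: [0.3, -1.6, 4.8]
gripper_width: 0.024
grip_force: 25.0
```

Emit:
{"name": "arm_command", "arguments": {
  "translation": [
    [0.0015, 0, 0],
    [0.003, 0, 0],
    [0.0045, 0, 0],
    [0.006, 0, 0],
    [0.006, 0, 0]
  ],
  "dr": [
    [0, 0, 0],
    [0, 0, 0],
    [0, 0, 0],
    [0, 0, 0],
    [0, 0, 0]
  ],
  "jaw": [0, 0, 0, 0, 0]
}}

```text
time: 10.88
position: [0.5598, 0.143, 0.0845]
tool_rot: [3.141, -0.0, 1.457]
wrist_force: [-0.2, -3.2, 4.4]
gripper_width: 0.024
grip_force: 25.0
```

Emit:
{"name": "arm_command", "arguments": {
  "translation": [
    [0.001, 0, 0],
    [0.002, 0, 0],
    [0.003, 0, 0],
    [0.004, 0, 0],
    [0.004, 0, 0]
  ],
  "dr": [
    [0, 0, 0],
    [0, 0, 0],
    [0, 0, 0],
    [0, 0, 0],
    [0, 0, 0]
  ],
  "jaw": [0, 0, 0, 0, 0]
}}

```text
time: 11.5
position: [0.5602, 0.1469, 0.0845]
tool_rot: [3.142, 0.0, 1.457]
wrist_force: [0.2, -4.0, 4.5]
gripper_width: 0.0239
grip_force: 25.0
```

Emit:
{"name": "arm_command", "arguments": {
  "translation": [
    [0.001, 0, 0],
    [0.002, 0, 0],
    [0.003, 0, 0],
    [0.004, 0, 0],
    [0.004, 0, 0]
  ],
  "dr": [
    [0, 0, 0],
    [0, 0, 0],
    [0, 0, 0],
    [0, 0, 0],
    [0, 0, 0]
  ],
  "jaw": [0, 0, 0, 0, 0]
}}

```text
time: 12.12
position: [0.5607, 0.1509, 0.0845]
tool_rot: [3.142, 0.0, 1.457]
wrist_force: [-0.4, -4.7, 5.8]
gripper_width: 0.0239
grip_force: 25.0
```

Emit:
{"name": "arm_command", "arguments": {
  "translation": [
    [0.001, 0, 0],
    [0.002, 0, 0],
    [0.003, 0, 0],
    [0.004, 0, 0],
    [0.004, 0, 0]
  ],
  "dr": [
    [0, 0, 0],
    [0, 0, 0],
    [0, 0, 0],
    [0, 0, 0],
    [0, 0, 0]
  ],
  "jaw": [0, 0, 0, 0, 0]
}}

```text
time: 12.75
position: [0.5614, 0.1541, 0.0846]
tool_rot: [3.141, 0.001, 1.457]
wrist_force: [0.2, -10.2, 5.1]
gripper_width: 0.0236
grip_force: 25.0
```

Emit:
{"name": "arm_command", "arguments": {
  "translation": [
    [0.0005, 0, 0],
    [0.001, 0, 0],
    [0.0015, 0, 0],
    [0.002, 0, 0],
    [0.002, 0, 0]
  ],
  "dr": [
    [0, 0, 0],
    [0, 0, 0],
    [0, 0, 0],
    [0, 0, 0],
    [0, 0, 0]
  ],
  "jaw": [0, 0, 0, 0, 0]
}}

```text
time: 13.38
position: [0.5616, 0.1549, 0.0848]
tool_rot: [3.141, 0.003, 1.456]
wrist_force: [-1.6, -19.0, 11.2]
gripper_width: 0.0238
grip_force: 25.0
```

Run:
```python
from h import *
gz(); print(sense()['torque'])
d={n:np.array(v) for n,v in camera_model('wrist').items()}
a=capture('wrist');b=capture('scene')
cv2.imwrite('pics/w3.png',np.hstack([cv2.resize(a,(400,300)),b[70:220,200:400].repeat(2,0).repeat(2,1)])[...,::-1])
```

```text
t 13.375 x 0.0012455021718741051 nose y 0.0833912641002392 F along -19.102825214906414 F lat 0.5470247485949855 Fz 11.156417894357684 yaw -6.558407284219854
[-3.12593677  0.40872787  0.1085002 ]
```

View pics/w3.png

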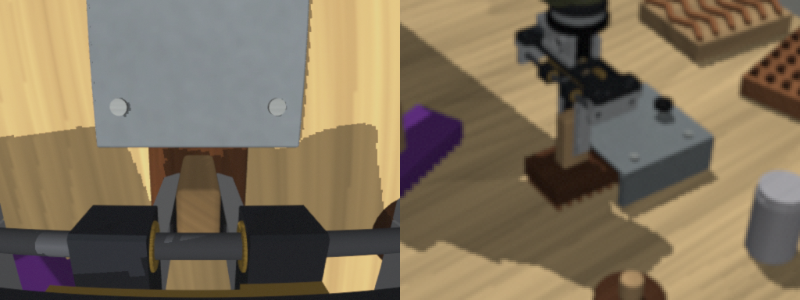

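The force rose sharply (10 N, then 19 N) while the block advanced only 0.8 mm of the 2 mm commanded, at about 82 mm depth. The picture shows the block centred and straight under the hood edge (rows 145–150). It is home, so I ease off slightly and release.

Emit:
{"name": "arm_command", "arguments": {
  "translation": [
    [-0.001, 0, 0],
    [-0.001, 0, 0],
    [-0.001, 0, 0],
    [-0.001, 0, 0],
    [-0.001, 0, 0]
  ],
  "dr": [
    [0, 0, 0],
    [0, 0, 0],
    [0, 0, 0],
    [0, 0, 0],
    [0, 0, 0]
  ],
  "jaw": [0, 0, 0.3, 0.6, 0.8]
}}

```text
time: 14.1
position: [0.561, 0.1561, 0.0842]
tool_rot: [-3.141, -0.0, 1.457]
wrist_force: [0.3, 0.2, -0.1]
gripper_width: 0.0447
grip_force: 0.0
```

Emit:
{"name": "arm_command", "arguments": {
  "translation": [
    [0, 0, 0],
    [0, 0, 0],
    [0, 0, 0],
    [0, 0, 0],
    [0, 0, 0]
  ],
  "dr": [
    [0, 0, 0],
    [0, 0, 0],
    [0, 0, 0],
    [0, 0, 0],
    [0, 0, 0]
  ],
  "jaw": [0.8, 0.8, 0.8, 0.8, 0.8]
}}

```text
time: 14.72
position: [0.5613, 0.1558, 0.0845]
tool_rot: [3.142, -0.0, 1.457]
wrist_force: [0.5, 0.3, 0.7]
gripper_width: 0.0751
grip_force: 0.0
```

Emit:
{"name": "arm_command", "arguments": {
  "translation": [
    [0, 0, -0.02],
    [0, 0, -0.05],
    [0, 0, -0.09],
    [0, 0, -0.13],
    [0, 0, -0.13]
  ],
  "dr": [
    [0, 0, 0],
    [0, 0, 0],
    [0, 0, 0],
    [0, 0, 0],
    [0, 0, 0]
  ],
  "jaw": [0.8, 0.8, 0.8, 0.8, 0.8]
}}

```text
time: 15.35
position: [0.5622, 0.1561, 0.2175]
tool_rot: [3.136, -0.002, 1.457]
wrist_force: [0.3, -0.3, -0.7]
gripper_width: 0.0751
grip_force: 0.0
```

Run:
```python
from h import *
gz()
d={n:np.array(v) for n,v in camera_model('wrist').items()}
a=capture('wrist');np.savez('w4.npz',im=a,**d)
cv2.imwrite('pics/w4.png',a[...,::-1])
```

```text
t 15.35 x 0.001772117875197165 nose y 0.08458948684895982 F along -0.3060880956114879 F lat 0.2954817968901049 Fz -0.72997200359494 yaw -6.532001783414913
```

View pics/w4.png

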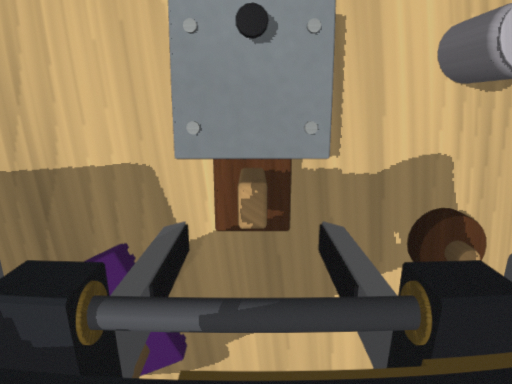

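The block sits in the gauge: rear corners at (214,231) and (291,231), hood edge from (176,158) to (331,158). I check depth and centring.

Run:
```python
from h import *
d=np.load('w4.npz')
r=ray(d,[(214,231),(291,231)],.04)[:,:2];g=ray(d,[(176,158),(331,158)],.056)[:,:2]
e=g[1]-g[0];v=e/np.linalg.norm(e);u=np.array([-v[1],v[0]]);b=r[1]-r[0];o=r.mean(0)-g.mean(0)
print('w',np.linalg.norm(b),np.linalg.norm(e),'x',o@v,'nose depth',o@u+.16,'rel yaw',np.arctan2(b@u,b@v),'gauge yaw',np.degrees(np.arctan2(v[1],v[0])),g.mean(0))
```

```text
w 0.08157155772763648 0.14838062869231916 x -0.0009771311470377028 nose depth 0.08003518065249458 rel yaw -0.001095672066236484 gauge yaw -6.53528415523941 [0.56488937 0.18342252]
```

```bash
python3 -c "
from station import *
print(job_done())"
```

```text
the job is handed in; nothing more can be done
None
```

The long block is home against the stop and the job is handed in. The nose is about 80 mm past the mouth, about 1 mm off centre and in line with the gauge. The stop was felt at about 19 N, the gripper is clear, and the square block was not touched.

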